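Prop the bench mirror up under the toolbox lid with a stop block

TASK

The bench mirror has slouched against the front of the black toolbox. Prop it up again: with the yellow stop block, push its foot in, gently, until the mirror's top edge is tucked right up under the toolbox's overhanging lid, and leave the block standing flat on the table against the mirror's foot, so that the mirror cannot slip back. Keep the gripper off the mirror and leave the other things where they are.

Things in the scene. Friction and masses are not known exactly. Their poses are not given: they have to be found in the camera images.
- toolbox: Fixed black plastic toolbox, 460 mm wide, 200 deep, 236 tall, orange latch at mid-width. Origin on the table under its centre. y: level, square to its flat front wall (at y = -100 mm), from the mirror into the box; x: along the wall; z up. The lid juts out 18 mm from the wall towards the mirror. Lid underside 184 mm above the table. The 34 mm wide latch is at x = 0.
- lid_underside (a point): On the toolbox's front wall where it meets the lid's underside, 184 mm up, straight behind the mirror (toolbox axes). In this frame two fixed black rubber studs (16 mm across, 13 high) stand on the table at x = -75 and +75 mm, y = -178 mm (out from the wall). They catch the foot of the slouched mirror; 134 mm is free between them for the block and fingers to pass.
- mirror: Stiff loose board 200 mm long (foot to top), 170 wide, 10 thick, about 0.4 kg: smooth grey frame, pale blue mirror face. Origin: middle of its lower back edge, which rests on the table. x: up the board; y: along the foot; z: out of the mirror face. Starts at 35 degrees to the table, top on the toolbox wall, foot at the studs. Slippery: unless its foot is blocked it slides down again.
- mirror_foot (a point): Middle of the mirror's lower front edge (mirror's axes), which the block meets. As it is pushed towards the wall, the top climbs the wall; the top meets the lid at about 64 degrees to the table, when this point is 97 mm out from the wall and 4 mm above the table. At the start it is 170 mm out and 8 mm up.
- mirror_top (a point): Middle of the mirror's upper front edge, its highest edge, 200 mm up the board from mirror_foot (mirror's axes). 123 mm above the table at the start, 184 mm when it touches the lid's underside. The resistance to pushing then jumps.
- stop_center (a point): Centre of the yellow stop block, 18 mm above its underside: loose metal block with a rubber sole, 56 mm along its x, 90 mm along its y, 36 mm tall (z up), about 0.9 kg. To be grasped across the 56 mm. Its weight and sole (friction about 0.6) hold it where it is left. At the end its long face lies along the mirror's foot, its centre 125 mm out from the wall.
- tin: Bystander: blue and silver parts tin, 62 x 87 mm, 36 mm tall; origin at the centre of its underside. It and the block swap places from start to start.
- phone_stand: Bystander: aluminium phone stand, base 90 x 75 mm, about 100 mm tall; origin at the centre of its underside.
- magnifier: Bystander: round magnifier with a black handle lying flat, lens 72 mm across at 50 mm along +x of its origin, handle to 80 mm along -x, 12 mm tall.
- screwdriver: Bystander: steel screwdriver with a blue grip, 180 mm long, lying along its x.
- screw_cup: Bystander: tiny red plastic screw cup, 44 mm across, 32 mm tall; origin at the centre of its underside.
- stop: The stop block itself; origin at the centre of its underside.

How it is judged:
At the end, for the whole second after the job is handed in: The mirror's top front edge is within 4 mm of the lid's underside and within 14 mm of the toolbox wall, its foot edge parallel to the wall within 5 degrees; the stop block stands flat on the table and bears against the mirror (more than 0.1 N); both are at rest (z of mirror_top in the frame of lid_underside above -0.004 m and y of mirror_top in the frame of lid_underside above -0.014 m and angle between the y axis of mirror_top and the x axis of lid_underside, either way round below 0.09 rad and contact force between stop and mirror above 0.1 N and angle between stop_center's own z axis and vertical below 0.06 rad and height (world z) of stop_center below 0.021 m and linear speed of each of mirror, stop below 0.01 m/s); the robot touches nothing.
It fails at once if the mirror is forced against the toolbox (more than 60 N) (contact force between mirror and toolbox above 60 N).
It fails at once if the gripper or arm touches the mirror (contact force between any of the fingers, the arm and mirror above 0.5 N).
It fails at once if a bystander is moved more than 30 mm (distance of any of tin, phone_stand, magnifier, screwdriver, screw_cup from where it was at the start of the episode above 0.03 m).
It also fails if it takes over 72 s, if anything falls off the work surface, if the arm or the gripper's body presses on something with over 40 N, if the wrist force passes 120 N, or if a joint passes its speed limit or range.

ROBOT

A 6-joint arm with a two-finger parallel gripper is mounted at the origin on the work surface. World frame = base frame: x ahead of the robot, y to its left, z up, the work surface at z = 0. Lengths are in m, angles in rad, forces in N, time in s.
With the tool pointing down it reaches from about 0.275 to 1 m from the base axis. Payload 8.4 kg.
Tool frame: the origin (TCP) lies on the mounting face of the last link; the fingertips stand 173 mm ahead of it and the grasp point (between the pads) lies 155 mm ahead of it; z points along the fingers, y is the direction in which the jaws open and shut (so a half turn about z gives the same grasp; the last joint's range is limited). The gripper opens to 85 mm and grips with 20 to 120 N. Pads are 22 mm wide; open, the fingers measure 114 mm over their backs; the gripper's body (76 mm by 85 mm) begins 54 mm behind the grasp point. The pads swing forward as they close: fully open they stand 13 mm farther back than shut.
Start: joints at [1.306, 0.353, 1.633, -0, 1.155, -0.002], TCP at [0.162, 0.604, 0.405] pointing down, gripper open.
Joint ranges: [-2.63, 2.63], [-0.92, 2.1], [0.06, 2.66], [-1.3, 4.44], [0, 2.69], [-3.02, 3.02]. Speed limits (rad/s): [2.22, 2.22, 2.79, 3.14, 3.14, 3.14].

INTERFACE

Orientations are given as a 3x3 rotation matrix whose columns are the frame's x, y, z axes.
In Python, from rig import state, eyes, ticket gives the robot as it stands.
- The arm moves only by the tool apply_moves, never from a script. Its argument "motion" is a list of rows, each an object with "xyz": the shift along the world's x, y, z in m, a list of three; "yaw": the turn about the world's z in rad; "claw": the opening, from 0 (shut) to 1 (fully open). In form: [{"xyz": [x, y, z], "yaw": yaw, "claw": claw}, ...]. A call has 1 to 8 rows; each row is the pose to reach, as a shift and turn from the pose commanded when the call began; what a row does not reach only later rows make up. A row lasts 1/8 s, in which the tool goes at most 62.5 mm and 10.7 degrees, less where a joint would pass 70% of its speed; a pose out of reach is approached as far as the arm can. A call with a gripper value outside its range is refused whole. The fingers move at their own pace and stop on an object; "grip_force" is the grip in N (left out, the last holds). Time passes only in rows, so rows that repeat a pose let the fingers close. It gives the time, the measured TCP pose, the force and the opening at its end, in the units of the state.
- state(): the state, without advancing time (a new reading comes with each control period).
- eyes.snapshot(name): name is "side" or "top" or "wrist"; returns a dict with "image" (420x560x3 uint8, red, green, blue), "fx", "fy", "cx", "cy" (pixels), "dist" ([k1, k2, p1, p2, k3] as OpenCV has them; the pictures are not rectified), "position" and "attitude" of the camera in the world; the wrist camera has in their place "mount" (4x4, takes a point from camera to tool coordinates, whose origin is the TCP and whose axes are the flange's). Camera axes: x right, y down, z forward; pixel columns grow to the right and rows downward; lengths in m; the calibration is good to about 2 mm. A picture is of the moment at which its call begins: read the wrist's pose just before it. There is no depth.
- ticket.finish_job(): hands the job in, once; it reports no verdict.
Trained networks look in a picture, given as the dict that the camera call returned (one of the last four; its "shot" number tells which), for a name from the list of things; names that differ only in an ending like _2 or _b are one class to them, and where a whole thing is asked for, a point or a joint stands for the part that bears it (a point fixed in the world has none). Each returns a list of dicts, best first, with "conf" (0 to 1); they miss things now and then, are a little off and sometimes report something else, mostly with a low value. They report only what shows in the picture. A call takes as long as a camera call.
- eyes.search_frame(picture, label): "position" ([column, row] in pixels, amid what is visible of it).
- eyes.silhouettes(picture, label): "region" (420x560 bool, what is visible of it) and "position" ([column, row] in pixels, amid what is visible of it).
The state is a dict: "clock": time; "qpos": joint angles; "qd": joint speeds; "joint_torque": joint torques, N m; "ee_pos": TCP position; "tool_rot": TCP orientation; "contact_force": force on the tool from outside, world axes, zero at the start; "moment": the same for the moment, N m; "finger_gap": finger opening in m.
Only numpy, scipy, OpenCV 4.12 (cv2) and the standard library are available. Lean on these libraries where they do the work, as an engineer would, in place of code of your own. Each camera call takes 0.05 s, during which the arm holds its last target. There are 200 camera calls.

## Working session

There is one attempt and no reset: what is moved stays moved. The work goes in short steps, Python scripts to look and compute and a tool call to move; the robot and the scene stay as the last step left them, time stands still between calls to the robot, and variables do not carry over. Pictures are saved under pics/ and viewed, about 8 in all and at most 12, crops included, and the job is handed in when it is done.

Besides the shell and the picture viewer there is one more tool, called after "Call:" in YAML: its name, and indented under it one key for each argument. apply_moves: Moves the arm, as the interface text tells. Its arguments: {"type":"object","properties":{"motion":{"type":"array","items":{"type":"object","properties":{"xyz":{"type":"array","items":{"type":"number"}},"yaw":{"type":"number"},"claw":{"type":"number"}}}},"grip_force":{"type":"number"}},"required":["motion"]}

```bash
mkdir -p pics; cat > h.py <<'E'
import numpy as np, cv2
from rig import state, eyes, ticket
def cam(p, st=None):
    K=np.array([[p["fx"],0,p["cx"]],[0,p["fy"],p["cy"]],[0,0,1.]])
    if "mount" in p:
        T=np.eye(4);T[:3,:3]=st["tool_rot"];T[:3,3]=st["ee_pos"];T=T@np.array(p["mount"])
        R,t=T[:3,:3],T[:3,3]
    else: R,t=np.array(p["attitude"]),np.array(p["position"])
    return K,np.array(p["dist"],float),R,t
def ray(p,uv,st=None):
    K,d,R,t=cam(p,st)
    u=cv2.undistortPoints(np.array(uv,float).reshape(-1,1,2),K,d).reshape(-1,2)
    D=np.c_[u,np.ones(len(u))]@R.T
    return t,D/np.linalg.norm(D,axis=1)[:,None]
def onz(p,uv,z,st=None):
    t,D=ray(p,uv,st); return t+D*((z-t[2])/D[:,2])[:,None]
def proj(p,X,st=None):
    K,d,R,t=cam(p,st); X=(np.array(X,float).reshape(-1,3)-t)@R
    return cv2.projectPoints(X,np.zeros(3),np.zeros(3),K,d)[0].reshape(-1,2)
def tri(rays):
    A=0;b=0
    for t,D in rays:
        M=np.eye(3)-np.outer(D[0],D[0]);A=A+M;b=b+M@t
    X=np.linalg.solve(A,b)
    return X,[round(float(np.linalg.norm((np.eye(3)-np.outer(D[0],D[0]))@(X-t)))*1000,1) for t,D in rays]
def save(n,p): cv2.imwrite("pics/"+n,np.array(p["image"])[:,:,::-1])
E
python3 - <<'E'
from h import *
np.set_printoptions(precision=3,suppress=True)
s=state();print({k:np.round(v,3).tolist() for k,v in s.items()})
P={}
for n in("top","side","wrist"):
    p=eyes.snapshot(n);P[n]=p;print(n,cam(p,s)[3],cam(p,s)[2][:,2]);save(n+"0.png",p)
    for l in("toolbox","mirror","stop","tin","phone_stand","magnifier","screwdriver","screw_cup","mirror_foot","mirror_top","stop_center"):
        r=eyes.search_frame(p,l)
        print(n,l,[(np.round(a["position"],1).tolist(),round(a["conf"],2)) for a in r[:2]], onz(p,r[0]["position"],0.018,s)[0] if r else "")
a=[np.array(P[n]["image"])[:,:,::-1] for n in("top","side")]
E
```

```text
{'clock': 0.0, 'qpos': [1.306, 0.354, 1.634, 0.0, 1.155, -0.002], 'qd': [0.001, 0.001, -0.001, 0.001, -0.001, 0.0], 'joint_torque': [0.001, -60.526, -34.206, 0.0, 0.01, 0.0], 'ee_pos': [0.162, 0.603, 0.404], 'tool_rot': [[-0.966, 0.26, -0.0], [0.26, 0.966, -0.001], [0.0, -0.001, -1.0]], 'contact_force': [1.061, 0.347, 0.408], 'moment': [-0.013, 0.053, 0.004], 'finger_gap': 0.085}
top [ 0.393 -0.021  1.302] [ 0.11  -0.001 -0.994]
top toolbox [([169.0, 152.2], 0.61)] [0.723 0.335 0.018]
top mirror [([247.1, 203.0], 0.74)] [0.56  0.095 0.018]
top stop [([380.5, 234.0], 0.95), ([392.4, 291.3], 0.25)] [ 0.458 -0.306  0.018]
top tin [([359.9, 179.1], 0.84)] [ 0.627 -0.25   0.018]
top phone_stand [([317.5, 128.4], 0.91)] [ 0.789 -0.125  0.018]
top magnifier [([376.1, 144.4], 0.9), ([279.6, 132.4], 0.45)] [ 0.735 -0.305  0.018]
top screwdriver [([389.9, 294.3], 0.76)] [ 0.278 -0.327  0.018]
top screw_cup [([382.8, 236.8], 0.55), ([278.6, 131.3], 0.43)] [ 0.449 -0.313  0.018]
top mirror_foot [([244.2, 203.0], 0.88)] [0.56  0.104 0.018]
top mirror_top [([245.7, 203.3], 0.81)] [0.559 0.099 0.01
[... 440 characters left out ...]
 -0.119  0.018]
side magnifier [([153.0, 234.9], 0.64)] [ 0.738 -0.285  0.018]
side screwdriver [([264.0, 151.6], 0.62), ([207.4, 311.2], 0.58)] [ 0.288 -0.318  0.018]
side screw_cup [([208.1, 311.8], 0.73)] [0.784 0.    0.018]
side mirror_foot [([288.4, 260.8], 0.92)] [0.557 0.036 0.018]
side mirror_top [([287.6, 261.5], 0.95)] [0.56  0.036 0.018]
side stop_center [([224.9, 179.9], 0.78), ([337.8, 325.7], 0.49)] [ 0.464 -0.308  0.018]
wrist [0.079 0.625 0.373] [ 0.317 -0.086 -0.945]
wrist toolbox [] 
wrist mirror [] 
wrist stop [] 
wrist tin [] 
wrist phone_stand [] 
wrist magnifier [] 
wrist screwdriver [] 
wrist screw_cup [] 
wrist mirror_foot [] 
wrist mirror_top [] 
wrist stop_center []
```

View pics/top0.png

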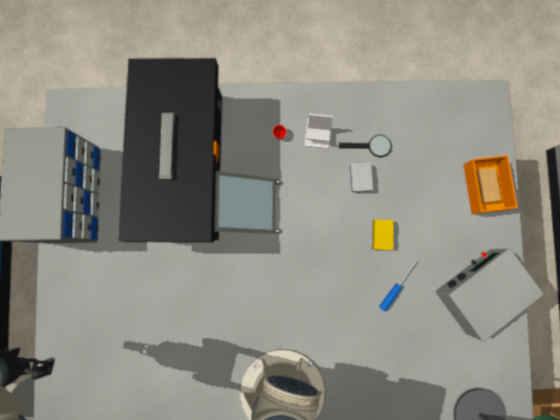

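View pics/side0.png

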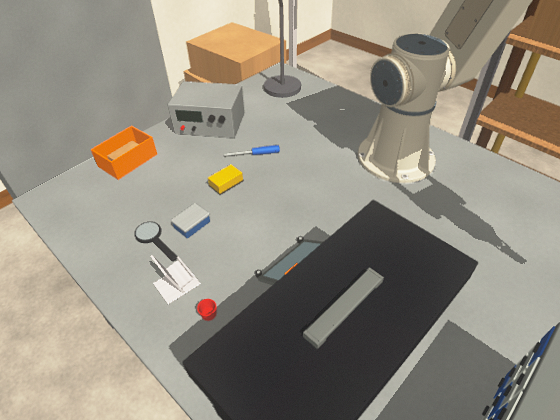

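The top view shows the yellow block at about (383,235) and the tin at (361,178). The mirror spans columns 217–278, and the studs are at (279,183) and (280,231). In the side view the block is at (225,179), with the studs at (258,273) and (300,240). Next I'll measure these finely.

```bash
python3 - <<'E'
from h import *
np.set_printoptions(precision=4,suppress=True)
P={}
for n in("top","side"):
    p=eyes.snapshot(n);P[n]=p
    im=np.array(p["image"]);hsv=cv2.cvtColor(im,cv2.COLOR_RGB2HSV)
    m=((hsv[...,0]>20)&(hsv[...,0]<35)&(hsv[...,1]>150)).astype(np.uint8)
    k,l,s,c=cv2.connectedComponentsWithStats(m);
    uv={"top":(383,235),"side":(225,179)}[n]; i=l[uv[1],uv[0]]
    m=(l==i).astype(np.uint8); print(n,"block",s[i],c[i])
    r=eyes.silhouettes(p,"stop"); 
    if r: print("sil",r[0]["position"],r[0]["region"].sum(),r[0]["conf"])
    P[n+"c"]=c[i]
    g=im.max(2)
    for q in ({"top":[(279,183),(279.5,231)],"side":[(258,273),(300,240)]}[n]):
        x,y=map(int,q); w=g[y-5:y+6,x-5:x+6]; mm=w<60
        yy,xx=np.nonzero(mm); pos=(xx.mean()+x-5,yy.mean()+y-5); print("stud",pos,mm.sum(),onz(p,pos,.0065)[0]); P.setdefault("s",[]).append(ray(p,[pos]))
    if n=="top":
        # lid top front edge: dark->light transition between rows 70..235
        for z in (0.236,):
            pass
        cnt=cv2.findContours(m,0,2)[0][0].reshape(-1,2); W=onz(p,cnt,.036)[:,:2]
        rr=cv2.minAreaRect((W*1000).astype(np.float32));print("block rect mm",rr)
        dark=(g<60).astype(np.uint8);k,l,s,c=cv2.connectedComponentsWithStats(dark);i=l[200,140];print("box",s[i])
        E=[]
        for v in range(65,236,5):
            row=np.nonzero(l[v]==i)[0]; E.append((row.max()+.5,v))
        print("edge cols",[e[0] for e in E]); W=onz(p,E,.236); print(W[::6]);
        f=np.polyfit(W[:,0],W[:,1],1);print("lid edge y=ax+b",f,"yaw",np.arctan(f[0]))
print("block tri",tri([ray(P["top"],[P["topc"]]),ray(P["side"],[P["sidec"]])]))
s=P["s"];print("studs",tri([s[0],s[2]]),tri([s[1],s[3]]))
E
```

```text
top block [373 219  21  31 617] [382.8606 234.295 ]
sil [381.0, 231.6] 610 0.75
stud (np.float64(nan), np.float64(nan)) 0 [nan nan nan]
stud (np.float64(nan), np.float64(nan)) 0 [nan nan nan]
block rect mm ((456.6435546875, -309.5133361816406), (59.89080047607422, 89.2325210571289), 87.66667175292969)
box [  122    59   100   183 15009]
edge cols [np.float64(216.5), np.float64(217.5), np.float64(217.5), np.float64(216.5), np.float64(217.5), np.float64(218.5), np.float64(220.5), np.float64(221.5), np.float64(221.5), np.float64(221.5), np.float64(221.5), np.float64(221.5), np.float64(220.5), np.float64(220.5), np.float64(220.5), np.float64(220.5), np.float64(220.5), np.float64(220.5), np.float64(220.5), np.float64(219.5), np.float64(219.5), np.float64(219.5), np.float64(215.5), np.float64(215.5), np.float64(215.5), np.float64(215.5), np.float64(215.5), np.float64(215.5), np.float64(215.5), np.float64(214.5), np.float64(214.5), np.float64(214.5), np.float64(214.5), np.float64(214.5), np.float64(218.5)]
[[0.899  0.153  0.236 ]
 [0.8163 0.1422 0.236 ]
 [0.7356 0.1422 0.236 ]
 [0.6565 0.1422 0.236 ]
 [0.5791 0.1549 0.236 ]
 [0.5028 0.1575 0.236 ]]
lid edge y=ax+b [-0.0265  0.1662] yaw -0.02646704451631593
side block [208 165  35  29 596] [225.1225 178.5101]
stud (np.float64(258.38461538461536), np.float64(274.3076923076923)) 13 [0.6303 0.0042 0.0065]
stud (np.float64(299.4166666666667), np.float64(240.25)) 12 [0.4816 0.0064 0.0065]
block tri (array([ 0.4574, -0.314 ,  0.0155]), [0.6, 0.6])
studs (array([nan, nan, nan]), [nan, nan]) (array([nan, nan, nan]), [nan, nan])<stdin>:17: RuntimeWarning: Mean of empty slice.
  ret = ret.dtype.type(ret / rcount)
```

Call:
apply_moves:
  motion:
    - {"xyz": [0.02, -0.05, 0.04], "yaw": 0.1, "claw": 1}
    - {"xyz": [0.04, -0.1, 0.05], "yaw": 0.223, "claw": 1}
    - {"xyz": [0.06, -0.16, 0.05], "yaw": 0.223, "claw": 1}
    - {"xyz": [0.08, -0.22, 0.05], "yaw": 0.223, "claw": 1}
    - {"xyz": [0.1, -0.28, 0.05], "yaw": 0.223, "claw": 1}
    - {"xyz": [0.125, -0.335, 0.05], "yaw": 0.223, "claw": 1}
    - {"xyz": [0.15, -0.39, 0.05], "yaw": 0.223, "claw": 1}
    - {"xyz": [0.175, -0.445, 0.05], "yaw": 0.223, "claw": 1}

```text
clock: 3.0
ee_pos: [0.3376, 0.1567, 0.4551]
tool_rot: [[-0.999, 0.039, 0.001], [0.039, 0.999, 0.001], [-0.001, 0.001, -1.0]]
contact_force: [1.1, 0.4, 0.2]
finger_gap: 0.0852
```

Call:
apply_moves:
  motion:
    - {"xyz": [0.02, -0.05, 0], "yaw": 0, "claw": 1}
    - {"xyz": [0.045, -0.1, 0], "yaw": 0, "claw": 1}
    - {"xyz": [0.065, -0.15, 0], "yaw": 0, "claw": 1}
    - {"xyz": [0.065, -0.18, 0], "yaw": 0, "claw": 1}
    - {"xyz": [0.065, -0.18, 0], "yaw": 0, "claw": 1}
    - {"xyz": [0.065, -0.18, 0], "yaw": 0, "claw": 1}

```text
clock: 3.75
ee_pos: [0.4023, -0.0212, 0.4547]
tool_rot: [[-0.999, 0.04, 0.0], [0.04, 0.999, 0.0], [-0.0, 0.0, -1.0]]
contact_force: [0.6, 0.3, -0.2]
finger_gap: 0.0855
```

```bash
python3 - <<'E'
from h import *
np.set_printoptions(precision=4,suppress=True)
s=state();p=eyes.snapshot("wrist");save("w1.png",p);print(s["clock"],s["ee_pos"],s["tool_rot"],s["qpos"],p["fx"],cam(p,s)[3])
for l in("mirror","stop","mirror_foot","mirror_top"): print(l,[(a["position"],a["conf"]) for a in eyes.search_frame(p,l)])
# predicted studs, foot
print(proj(p,[[.630,.004,.0065],[.4816,.0064,.0065],[.4574,-.314,.018]],s))
np.save("w1.npy",{"s":s,"p":{k:v for k,v in p.items()}},allow_pickle=True)
E
```

```text
3.75 [ 0.4023 -0.0212  0.4547] [[-0.9992  0.0404  0.0001]
 [ 0.0404  0.9992  0.0003]
 [-0.0001  0.0003 -1.    ]] [-0.0565 -0.0614  2.0107  0.0004  1.1923 -1.5871] 378.1268479489576 [ 0.3165 -0.0178  0.4234]
mirror [([389.6, 283.3], 0.63)]
stop [([34.8, 227.2], 0.98)]
mirror_foot []
mirror_top [([392.9, 282.8], 0.93), ([216.8, 406.0], 0.53), ([521.9, 267.8], 0.23)]
[[311.2321 336.0163]
 [311.0497 231.024 ]
 [ 33.9335 225.6304]]
```

View pics/w1.png

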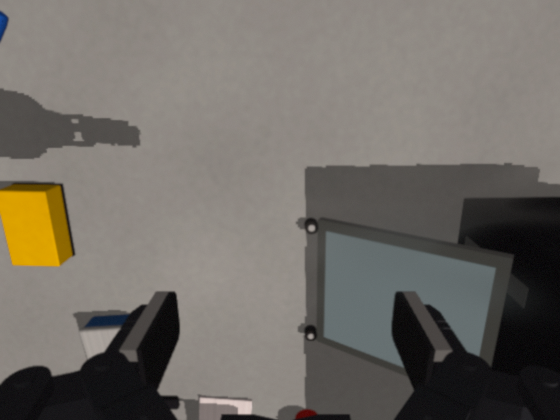

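The wrist view shows the studs at about (311,226) and (310,333), within about 5 px of my predictions. The mirror foot edge is at column ~320 and the block at (35,227). I'll compute these and refine the studs and mirror edges.

```bash
python3 - <<'E'
from h import *
np.set_printoptions(precision=4,suppress=True)
d=np.load("w1.npy",allow_pickle=True).item();s,p=d["s"],d["p"]
im=np.array(p["image"]);g=im.max(2)
S=[]
for x,y in((311,226),(310,333)):
    w=g[y-12:y+13,x-9:x+9]; mm=(w<45).astype(np.uint8); yy,xx=np.nonzero(mm)
    pos=(xx.min()/2+xx.max()/2+x-9,yy.min()/2+yy.max()/2+y-12);print(pos,mm.sum(),np.ptp(xx),np.ptp(yy)); q=onz(p,[pos],.0065,s)[0];print(q);S.append(q)
print("stud dist",np.linalg.norm(S[1]-S[0]),"yaw",np.arctan2(*(S[1]-S[0])[1::-1]))
m=(S[0]+S[1])/2
# mirror corners front: foot corners at z .008, top at .123
print(onz(p,[(320,219),(318,338)],.008,s),onz(p,[(512,257)],.123,s))
hsv=cv2.cvtColor(im,cv2.COLOR_RGB2HSV);mk=((hsv[...,0]>20)&(hsv[...,0]<35)&(hsv[...,1]>150)).astype(np.uint8)
# top face = brighter
st=onz(p,[(x,y) for y,x in zip(*np.nonzero(mk))],.036,s)
print("yellow extents",st.min(0),st.max(0))
E
```

```text
(np.float64(311.0), np.float64(224.0)) 70 12 12
[0.4727 0.0065 0.0065]
(np.float64(310.5), np.float64(331.5)) 93 11 13
[0.6229 0.0032 0.0065]
stud dist 0.1502000026575093 yaw -0.022230767840447117
[[0.4664 0.017  0.008 ]
 [0.6324 0.0128 0.008 ]] [[0.4675 0.1765 0.123 ]]
yellow extents [ 0.4034 -0.3382  0.036 ] [ 0.5    -0.2608  0.036 ]
```

Call:
apply_moves:
  motion:
    - {"xyz": [0.02, -0.06, 0], "yaw": 0, "claw": 1}
    - {"xyz": [0.04, -0.12, 0], "yaw": 0, "claw": 1}
    - {"xyz": [0.055, -0.18, -0.01], "yaw": 0, "claw": 1}
    - {"xyz": [0.055, -0.24, -0.03], "yaw": 0, "claw": 1}
    - {"xyz": [0.055, -0.29, -0.06], "yaw": 0, "claw": 1}
    - {"xyz": [0.055, -0.29, -0.1], "yaw": 0, "claw": 1}
    - {"xyz": [0.055, -0.29, -0.1], "yaw": 0, "claw": 1}
    - {"xyz": [0.055, -0.29, -0.1], "yaw": 0, "claw": 1}

```text
clock: 5.0
ee_pos: [0.458, -0.311, 0.3559]
tool_rot: [[-0.999, 0.039, 0.001], [0.039, 0.999, -0.0], [-0.001, -0.0, -1.0]]
contact_force: [0.6, 0.8, -0.3]
finger_gap: 0.0854
```

```bash
python3 - <<'E'
from h import *
np.set_printoptions(precision=4,suppress=True)
s=state();p=eyes.snapshot("wrist");save("w2.png",p);print(s["clock"],s["ee_pos"],s["qpos"],cam(p,s)[3])
print([(a["position"],a["conf"]) for a in eyes.search_frame(p,"stop")])
im=np.array(p["image"]);hsv=cv2.cvtColor(im,cv2.COLOR_RGB2HSV);mk=((hsv[...,0]>18)&(hsv[...,0]<38)&(hsv[...,1]>140))
top=(mk&(hsv[...,2]>200)).astype(np.uint8)
for nm,m in(("all",mk.astype(np.uint8)),("bright",top)):
    c=max(cv2.findContours(m,0,2)[0],key=cv2.contourArea).reshape(-1,2)
    print(nm,len(c),cv2.minAreaRect((onz(p,c,.036,s)[:,:2]*1000).astype(np.float32)))
E
```

```text
5.0 [ 0.458  -0.311   0.3559] [-0.5992  0.2961  1.8349  0.0001  1.0097 -2.1314] [ 0.3723 -0.3078  0.3245]
[([283.5, 191.6], 0.66)]
all 43 ((453.7100524902344, -310.4844970703125), (55.3248176574707, 92.60357666015625), 86.28849029541016)
bright 124 ((455.97503662109375, -309.8977966308594), (52.002010345458984, 85.17233276367188), 86.62403106689453)
```

View pics/w2.png

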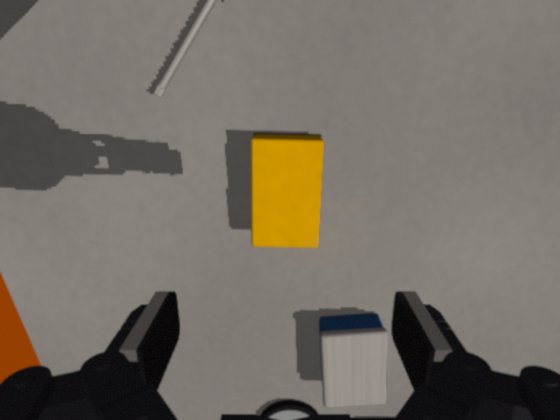

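Block centre is (0.456, −0.311), with its short axis at 86.6°. The stud midpoint is (0.549, 0.005), and the wall yaw is about −0.02. I'll grasp the block now.

Call:
apply_moves:
  motion:
    - {"xyz": [-0.002, 0, -0.05], "yaw": -0.02, "claw": 1}
    - {"xyz": [-0.002, 0, -0.1], "yaw": -0.02, "claw": 1}
    - {"xyz": [-0.002, 0, -0.14], "yaw": -0.02, "claw": 1}
    - {"xyz": [-0.002, 0, -0.165], "yaw": -0.02, "claw": 1}
    - {"xyz": [-0.002, 0, -0.178], "yaw": -0.02, "claw": 1}
    - {"xyz": [-0.002, 0, -0.178], "yaw": -0.02, "claw": 1}
    - {"xyz": [-0.002, 0, -0.178], "yaw": -0.02, "claw": 0.5}
    - {"xyz": [-0.002, 0, -0.178], "yaw": -0.02, "claw": 0.3}
  grip_force: 50

```text
clock: 6.1
ee_pos: [0.4558, -0.3116, 0.1781]
tool_rot: [[-0.998, 0.06, 0.001], [0.06, 0.998, -0.001], [-0.001, -0.001, -1.0]]
contact_force: [0.1, 0.7, 7.8]
finger_gap: 0.0554
```

Call:
apply_moves:
  motion:
    - {"xyz": [0, 0, 0], "yaw": 0, "claw": 0.3}
    - {"xyz": [0, 0, 0], "yaw": 0, "claw": 0.3}
    - {"xyz": [0, 0, 0], "yaw": 0, "claw": 0.3}
    - {"xyz": [0, 0, 0], "yaw": 0, "claw": 0.3}

```text
clock: 6.6
ee_pos: [0.4558, -0.3115, 0.1781]
tool_rot: [[-0.998, 0.06, 0.002], [0.06, 0.998, -0.001], [-0.002, -0.001, -1.0]]
contact_force: [0.1, 2.4, 7.7]
finger_gap: 0.0551
```

Call:
apply_moves:
  motion:
    - {"xyz": [0, 0, 0.03], "yaw": 0, "claw": 0.3}
    - {"xyz": [0, 0.02, 0.06], "yaw": 0.0, "claw": 0.3}
    - {"xyz": [0.01, 0.06, 0.06], "yaw": 0.02, "claw": 0.3}
    - {"xyz": [0.03, 0.11, 0.06], "yaw": 0.04, "claw": 0.3}
    - {"xyz": [0.05, 0.15, 0.06], "yaw": 0.04, "claw": 0.3}
    - {"xyz": [0.07, 0.19, 0.06], "yaw": 0.04, "claw": 0.3}
    - {"xyz": [0.093, 0.23, 0.06], "yaw": 0.04, "claw": 0.3}
    - {"xyz": [0.093, 0.24, 0.05], "yaw": 0.04, "claw": 0.3}

```text
clock: 7.6
ee_pos: [0.5499, -0.0693, 0.2274]
tool_rot: [[-1.0, 0.017, 0.003], [0.017, 1.0, 0.0], [-0.003, 0.0, -1.0]]
contact_force: [0.1, 0.7, -7.5]
finger_gap: 0.055
```

```bash
python3 - <<'E'
from h import *
np.set_printoptions(precision=4,suppress=True)
s=state();p=eyes.snapshot("wrist");save("w3.png",p);print(s["clock"],s["ee_pos"],s["contact_force"],s["finger_gap"])
print(proj(p,[[.4727,.0065,.0065],[.6229,.0032,.0065]],s))
E
```

```text
7.6 [ 0.5499 -0.0693  0.2274] [ 0.0935  0.6683 -7.5241] 0.054982507071359
[[439.754   99.8242]
 [405.4788 355.7925]]
```

View pics/w3.png

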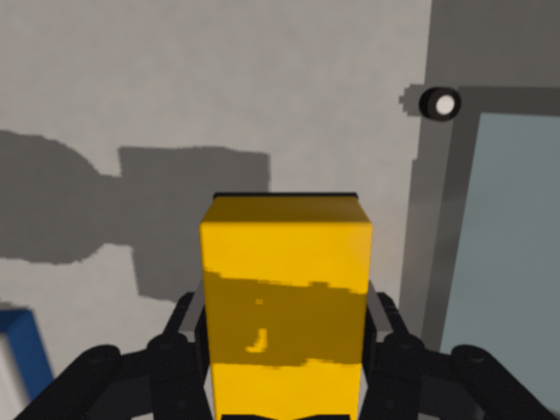

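The wrist view shows the block held square, with the near stud at (440,104) against a prediction of (440,100), so placing here is good. I'll lower and release.

Call:
apply_moves:
  motion:
    - {"xyz": [0, 0, -0.025], "yaw": 0, "claw": 0.3}
    - {"xyz": [0, 0, -0.042], "yaw": 0, "claw": 0.3}
    - {"xyz": [0, 0, -0.049], "yaw": 0, "claw": 0.3}
    - {"xyz": [0, 0, -0.05], "yaw": 0, "claw": 0.3}
    - {"xyz": [0, 0, -0.05], "yaw": 0, "claw": 0.3}

```text
clock: 8.28
ee_pos: [0.5471, -0.072, 0.1781]
tool_rot: [[-1.0, 0.021, -0.003], [0.021, 1.0, 0.0], [0.003, 0.0, -1.0]]
contact_force: [-13.2, 0.7, 18.1]
finger_gap: 0.0554
```

Call:
apply_moves:
  motion:
    - {"xyz": [0, 0, 0], "yaw": 0, "claw": 0.8}
    - {"xyz": [0, 0, 0], "yaw": 0, "claw": 1}
    - {"xyz": [0, 0, 0], "yaw": 0, "claw": 1}
    - {"xyz": [0, 0, 0], "yaw": 0, "claw": 1}

```text
clock: 8.78
ee_pos: [0.5485, -0.0715, 0.1767]
tool_rot: [[-1.0, 0.02, 0.0], [0.02, 1.0, -0.0], [-0.0, -0.0, -1.0]]
contact_force: [0.1, -0.4, -0.0]
finger_gap: 0.0854
```

Call:
apply_moves:
  motion:
    - {"xyz": [0, 0, 0.04], "yaw": 0, "claw": 1}
    - {"xyz": [0, 0, 0.08], "yaw": -0.1, "claw": 0.7}
    - {"xyz": [0, -0.03, 0.08], "yaw": -0.28, "claw": 0.5}
    - {"xyz": [0, -0.06, 0.08], "yaw": -0.46, "claw": 0.5}
    - {"xyz": [0, -0.08, 0.08], "yaw": -0.64, "claw": 0.5}
    - {"xyz": [0, -0.08, 0.08], "yaw": -0.82, "claw": 0.5}
    - {"xyz": [0, -0.08, 0.08], "yaw": -1.0, "claw": 0.5}
    - {"xyz": [0, -0.08, 0.08], "yaw": -1.18, "claw": 0.5}

```text
clock: 9.78
ee_pos: [0.5483, -0.1516, 0.2566]
tool_rot: [[-0.357, 0.934, -0.0], [0.934, 0.357, 0.0], [0.0, -0.0, -1.0]]
contact_force: [0.9, 0.6, 0.7]
finger_gap: 0.0429
```

Call:
apply_moves:
  motion:
    - {"xyz": [0, 0, 0], "yaw": -0.18, "claw": 0.5}
    - {"xyz": [0, 0, 0], "yaw": -0.36, "claw": 0.5}
    - {"xyz": [0, 0, 0], "yaw": -0.39, "claw": 0.5}
    - {"xyz": [0, 0, 0], "yaw": -0.39, "claw": 0.5}
    - {"xyz": [0, 0, 0], "yaw": -0.39, "claw": 0.5}

```text
clock: 10.4
ee_pos: [0.5484, -0.1514, 0.2567]
tool_rot: [[0.017, 1.0, -0.0], [1.0, -0.017, 0.0], [0.0, -0.0, -1.0]]
contact_force: [0.1, -1.1, -0.3]
finger_gap: 0.0424
```

```bash
python3 - <<'E'
from h import *
np.set_printoptions(precision=4,suppress=True)
s=state();p=eyes.snapshot("wrist");save("w4.png",p);print(s["clock"],s["ee_pos"],s["tool_rot"],s["qpos"],s["contact_force"],s["finger_gap"],cam(p,s)[3])
im=np.array(p["image"]);hsv=cv2.cvtColor(im,cv2.COLOR_RGB2HSV);mk=((hsv[...,0]>18)&(hsv[...,0]<38)&(hsv[...,1]>140)&(hsv[...,2]>200)).astype(np.uint8)
c=max(cv2.findContours(mk,0,2)[0],key=cv2.contourArea).reshape(-1,2)
print(cv2.minAreaRect((onz(p,c,.036,s)[:,:2]*1000).astype(np.float32)))
print(proj(p,[[.4727,.0065,.0065],[.6229,.0032,.0065]],s))
E
```

```text
10.4 [ 0.5484 -0.1514  0.2567] [[ 0.0167  0.9999 -0.    ]
 [ 0.9999 -0.0167  0.    ]
 [ 0.     -0.     -1.    ]] [-0.2721  0.4498  1.8707  0.      0.8211 -0.2554] [ 0.1499 -1.1246 -0.2699] 0.04236903218826948 [ 0.5489 -0.0666  0.2254]
((559.8180541992188, -67.05529022216797), (44.68828201293945, 59.677391052246094), 88.29679107666016)
[[128.2671 -67.6861]
 [433.1971 -66.1161]]
```

View pics/w4.png

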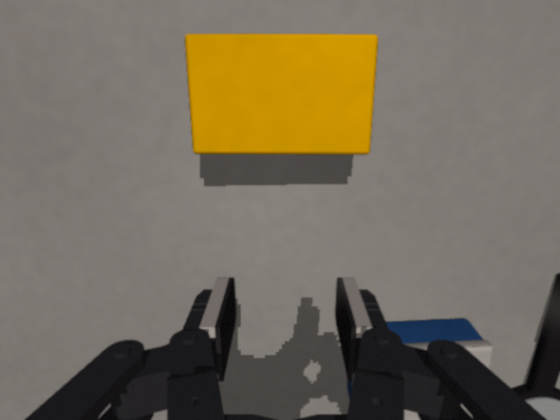

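The wrist view shows the block standing square, with its rear face at row ~153, cols 192–370. The two fingers are at cols 235 and 337, centred behind it. I'll lower and begin the push.

Call:
apply_moves:
  motion:
    - {"xyz": [0, 0, -0.03], "yaw": 0, "claw": 0.5}
    - {"xyz": [0, 0, -0.06], "yaw": 0, "claw": 0.5}
    - {"xyz": [0, 0, -0.077], "yaw": 0, "claw": 0.5}
    - {"xyz": [0, 0.01, -0.077], "yaw": 0, "claw": 0.5}
    - {"xyz": [0, 0.02, -0.077], "yaw": 0, "claw": 0.5}
    - {"xyz": [0, 0.028, -0.077], "yaw": 0, "claw": 0.5}
    - {"xyz": [0, 0.034, -0.077], "yaw": 0, "claw": 0.5}
    - {"xyz": [0, 0.04, -0.077], "yaw": 0, "claw": 0.5}

```text
clock: 11.45
ee_pos: [0.5485, -0.111, 0.1801]
tool_rot: [[0.019, 1.0, 0.001], [1.0, -0.019, -0.0], [-0.0, 0.001, -1.0]]
contact_force: [0.6, -0.2, 0.1]
finger_gap: 0.0425
```

Call:
apply_moves:
  motion:
    - {"xyz": [0, 0.005, 0], "yaw": 0, "claw": 0.5}
    - {"xyz": [0, 0.01, 0], "yaw": 0, "claw": 0.5}
    - {"xyz": [0, 0.015, 0], "yaw": 0, "claw": 0.5}
    - {"xyz": [0, 0.02, 0], "yaw": 0, "claw": 0.5}

```text
clock: 11.95
ee_pos: [0.5487, -0.0919, 0.1801]
tool_rot: [[0.019, 1.0, 0.001], [1.0, -0.019, -0.001], [-0.001, 0.001, -1.0]]
contact_force: [-0.2, -5.2, 2.3]
finger_gap: 0.0427
```

Call:
apply_moves:
  motion:
    - {"xyz": [0, 0.005, 0], "yaw": 0, "claw": 0.5}
    - {"xyz": [0, 0.01, 0], "yaw": 0, "claw": 0.5}
    - {"xyz": [0, 0.015, 0], "yaw": 0, "claw": 0.5}
    - {"xyz": [0.001, 0.02, 0], "yaw": 0, "claw": 0.5}
    - {"xyz": [0.001, 0.025, 0], "yaw": 0, "claw": 0.5}
    - {"xyz": [0.001, 0.03, 0], "yaw": 0, "claw": 0.5}
    - {"xyz": [0.001, 0.034, 0], "yaw": 0, "claw": 0.5}
    - {"xyz": [0.001, 0.037, 0], "yaw": 0, "claw": 0.5}

```text
clock: 12.95
ee_pos: [0.5497, -0.0549, 0.1801]
tool_rot: [[0.019, 1.0, 0.001], [1.0, -0.019, -0.001], [-0.001, 0.001, -1.0]]
contact_force: [-0.3, -12.8, 4.2]
finger_gap: 0.0428
```

Call:
apply_moves:
  motion:
    - {"xyz": [0, 0.003, 0], "yaw": 0, "claw": 0.5}
    - {"xyz": [0, 0.006, 0], "yaw": 0, "claw": 0.5}
    - {"xyz": [0, 0.009, 0], "yaw": 0, "claw": 0.5}
    - {"xyz": [0, 0.012, 0], "yaw": 0, "claw": 0.5}

```text
clock: 13.45
ee_pos: [0.5497, -0.0435, 0.1801]
tool_rot: [[0.019, 1.0, 0.001], [1.0, -0.019, -0.002], [-0.002, 0.001, -1.0]]
contact_force: [-0.3, -12.3, 2.7]
finger_gap: 0.0427
```

Call:
apply_moves:
  motion:
    - {"xyz": [0, 0.003, 0], "yaw": 0, "claw": 0.5}
    - {"xyz": [0, 0.006, 0], "yaw": 0, "claw": 0.5}
    - {"xyz": [0, 0.009, 0], "yaw": 0, "claw": 0.5}
    - {"xyz": [0.001, 0.012, 0], "yaw": 0, "claw": 0.5}
    - {"xyz": [0.001, 0.015, 0], "yaw": 0, "claw": 0.5}
    - {"xyz": [0.001, 0.018, 0], "yaw": 0, "claw": 0.5}

```text
clock: 14.2
ee_pos: [0.5507, -0.0254, 0.1801]
tool_rot: [[0.019, 1.0, 0.001], [1.0, -0.019, -0.002], [-0.002, 0.001, -1.0]]
contact_force: [-0.7, -10.7, 3.8]
finger_gap: 0.0424
```

```bash
python3 - <<'E'
from h import *
np.set_printoptions(precision=4,suppress=True)
s=state();p=eyes.snapshot("wrist");save("w5.png",p);q=eyes.snapshot("side");save("s5.png",q)
print(s["clock"],s["ee_pos"],s["contact_force"],s["moment"],cam(p,s)[3])
a=np.vstack([np.array(p["image"]),np.array(q["image"])])[:,:,::-1]
a=np.hstack([np.array(p["image"]),cv2.resize(np.array(q["image"])[190:340,190:390],(560,420))])[:,:,::-1]
cv2.imwrite("pics/c5.png",cv2.resize(a,(800,300)))
E
```

```text
14.2 [ 0.5507 -0.0254  0.1801] [ -0.7459 -10.7235   3.8239] [-1.5807  0.037  -0.1123] [0.5514 0.0595 0.1487]
```

View pics/c5.png

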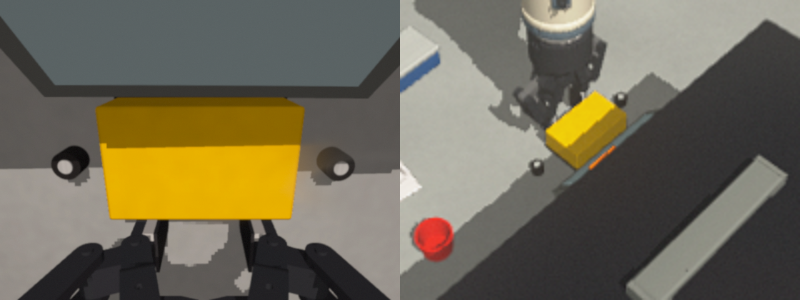

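The view shows the block square on the mirror foot (row ~92) and centred between the studs at (70,162) and (335,163). The force is about 11 N and falling. I'll continue.

Call:
apply_moves:
  motion:
    - {"xyz": [0, 0.003, 0], "yaw": 0, "claw": 0.5}
    - {"xyz": [0, 0.006, 0], "yaw": 0, "claw": 0.5}
    - {"xyz": [0, 0.009, 0], "yaw": 0, "claw": 0.5}
    - {"xyz": [0, 0.012, 0], "yaw": 0, "claw": 0.5}
    - {"xyz": [0, 0.015, 0], "yaw": 0, "claw": 0.5}
    - {"xyz": [0, 0.018, 0], "yaw": 0, "claw": 0.5}
    - {"xyz": [0, 0.021, 0], "yaw": 0, "claw": 0.5}
    - {"xyz": [0, 0.024, 0], "yaw": 0, "claw": 0.5}

```text
clock: 15.3
ee_pos: [0.5507, -0.0013, 0.1801]
tool_rot: [[0.019, 1.0, 0.001], [1.0, -0.019, -0.001], [-0.001, 0.001, -1.0]]
contact_force: [-0.9, -9.1, 4.0]
finger_gap: 0.043
```

Call:
apply_moves:
  motion:
    - {"xyz": [0, 0.002, 0], "yaw": 0, "claw": 0.5}
    - {"xyz": [0, 0.004, 0], "yaw": 0, "claw": 0.5}
    - {"xyz": [0, 0.006, 0], "yaw": 0, "claw": 0.5}
    - {"xyz": [0, 0.008, 0], "yaw": 0, "claw": 0.5}

```text
clock: 15.8
ee_pos: [0.5506, 0.0068, 0.1801]
tool_rot: [[0.019, 1.0, 0.001], [1.0, -0.019, -0.001], [-0.001, 0.001, -1.0]]
contact_force: [0.1, -9.6, 2.9]
finger_gap: 0.0426
```

Call:
apply_moves:
  motion:
    - {"xyz": [0, 0.001, 0], "yaw": 0, "claw": 0.5}
    - {"xyz": [0, 0.002, 0], "yaw": 0, "claw": 0.5}
    - {"xyz": [0, 0.003, 0], "yaw": 0, "claw": 0.5}
    - {"xyz": [0, 0.004, 0], "yaw": 0, "claw": 0.5}

```text
clock: 16.3
ee_pos: [0.5506, 0.0107, 0.1801]
tool_rot: [[0.019, 1.0, 0.001], [1.0, -0.019, -0.001], [-0.001, 0.001, -1.0]]
contact_force: [-0.6, -9.6, 3.1]
finger_gap: 0.0425
```

```bash
python3 - <<'E'
from h import *
np.set_printoptions(precision=4,suppress=True)
s=state();p=eyes.snapshot("wrist");save("w6.png",p)
print(s["clock"],s["ee_pos"],s["contact_force"])
n=np.array([.02,1,0]);n/=np.linalg.norm(n)
for w0 in (np.array([.5478,.0048,0])+.178*n,):
  x=np.array([1,-.02,0])
  for nm,o,z in(("foot",97,4),("block front",97,36),("lid edge under",18,184),):
    print(nm,proj(p,[w0-n*o/1000+x*dx+[0,0,z/1000] for dx in(-.085,-.045,.045,.085)],s))
E
```

```text
16.3 [0.5506 0.0107 0.1801] [-0.5999 -9.6188  3.0865]
foot [[ 52.7249 112.7058]
 [159.1516 112.1959]
 [401.6456 112.3906]
 [508.1387 113.0705]]
block front [[ -9.8619 120.785 ]
 [124.6337 119.9908]
 [433.5983 120.2274]
 [568.2778 121.2253]]
lid edge under [[ 827.1415  551.9796]
 [ 588.544   565.0345]
 [   2.7346  565.5892]
 [-238.7864  552.9998]]
```

View pics/w6.png

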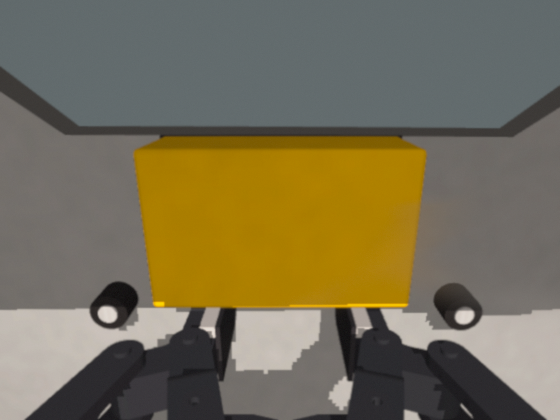

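The view shows the foot edge level at row ~133, against 112 expected at the goal, so about 8 mm remain. I'll continue in small steps and watch the force.

Call:
apply_moves:
  motion:
    - {"xyz": [0, 0.001, 0], "yaw": 0, "claw": 0.5}
    - {"xyz": [0, 0.002, 0], "yaw": 0, "claw": 0.5}
    - {"xyz": [0, 0.003, 0], "yaw": 0, "claw": 0.5}

```text
clock: 16.73
ee_pos: [0.5506, 0.0137, 0.1801]
tool_rot: [[0.019, 1.0, 0.001], [1.0, -0.019, -0.001], [-0.001, 0.001, -1.0]]
contact_force: [0.4, -9.6, 3.6]
finger_gap: 0.0424
```

Call:
apply_moves:
  motion:
    - {"xyz": [0, 0.001, 0], "yaw": 0, "claw": 0.5}
    - {"xyz": [0, 0.002, 0], "yaw": 0, "claw": 0.5}

```text
clock: 16.98
ee_pos: [0.5506, 0.0157, 0.1801]
tool_rot: [[0.019, 1.0, 0.001], [1.0, -0.019, -0.001], [-0.001, 0.001, -1.0]]
contact_force: [-0.8, -9.4, 3.4]
finger_gap: 0.0428
```

Call:
apply_moves:
  motion:
    - {"xyz": [0, 0.001, 0], "yaw": 0, "claw": 0.5}
    - {"xyz": [0, 0.001, 0], "yaw": 0, "claw": 0.5}

```text
clock: 17.23
ee_pos: [0.5506, 0.0168, 0.1801]
tool_rot: [[0.019, 1.0, 0.001], [1.0, -0.019, -0.001], [-0.001, 0.001, -1.0]]
contact_force: [-0.2, -7.5, 4.0]
finger_gap: 0.0428
```

Call:
apply_moves:
  motion:
    - {"xyz": [0, 0.0005, 0], "yaw": 0, "claw": 0.5}
    - {"xyz": [0, 0.001, 0], "yaw": 0, "claw": 0.5}

```text
clock: 17.48
ee_pos: [0.5507, 0.0177, 0.1801]
tool_rot: [[0.019, 1.0, 0.001], [1.0, -0.019, -0.001], [-0.001, 0.001, -1.0]]
contact_force: [0.4, -9.0, 3.1]
finger_gap: 0.0427
```

Call:
apply_moves:
  motion:
    - {"xyz": [0, 0.0005, 0], "yaw": 0, "claw": 0.5}
    - {"xyz": [0, 0.001, 0], "yaw": 0, "claw": 0.5}

```text
clock: 17.73
ee_pos: [0.5506, 0.0187, 0.1801]
tool_rot: [[0.019, 1.0, 0.001], [1.0, -0.019, -0.001], [-0.001, 0.001, -1.0]]
contact_force: [0.3, -8.9, 2.9]
finger_gap: 0.0425
```

Call:
apply_moves:
  motion:
    - {"xyz": [0, 0.0005, 0], "yaw": 0, "claw": 0.5}

```text
clock: 17.85
ee_pos: [0.5506, 0.0192, 0.1801]
tool_rot: [[0.019, 1.0, 0.001], [1.0, -0.019, -0.001], [-0.001, 0.001, -1.0]]
contact_force: [0.7, -9.2, 4.6]
finger_gap: 0.0424
```

Call:
apply_moves:
  motion:
    - {"xyz": [0, 0.0005, 0], "yaw": 0, "claw": 0.5}
    - {"xyz": [0, 0.001, 0], "yaw": 0, "claw": 0.5}

```text
clock: 18.1
ee_pos: [0.5506, 0.02, 0.1801]
tool_rot: [[0.019, 1.0, 0.001], [1.0, -0.019, -0.002], [-0.002, 0.001, -1.0]]
contact_force: [-0.7, -12.2, 3.9]
finger_gap: 0.0427
```

Call:
apply_moves:
  motion:
    - {"xyz": [0, 0.0005, 0], "yaw": 0, "claw": 0.5}

```text
clock: 18.23
ee_pos: [0.5506, 0.0203, 0.1801]
tool_rot: [[0.018, 1.0, 0.001], [1.0, -0.018, -0.002], [-0.002, 0.001, -1.0]]
contact_force: [0.2, -14.9, 3.6]
finger_gap: 0.0427
```

Call:
apply_moves:
  motion:
    - {"xyz": [0, 0.0005, 0], "yaw": 0, "claw": 0.5}

```text
clock: 18.35
ee_pos: [0.5506, 0.0206, 0.1801]
tool_rot: [[0.018, 1.0, 0.001], [1.0, -0.018, -0.002], [-0.002, 0.001, -1.0]]
contact_force: [0.6, -17.7, 4.4]
finger_gap: 0.0428
```

The force jumped from 9 N to 18 N at the expected distance, so the lid is reached. I'll back off gently and then lift clear.

Call:
apply_moves:
  motion:
    - {"xyz": [0, -0.0005, 0], "yaw": 0, "claw": 0.5}
    - {"xyz": [0, -0.001, 0], "yaw": 0, "claw": 0.5}
    - {"xyz": [0, -0.0015, 0], "yaw": 0, "claw": 0.5}
    - {"xyz": [0, -0.003, 0], "yaw": 0, "claw": 0.5}
    - {"xyz": [0, -0.008, 0], "yaw": 0, "claw": 0.5}
    - {"xyz": [0, -0.02, 0], "yaw": 0, "claw": 0.5}
    - {"xyz": [0, -0.04, 0], "yaw": 0, "claw": 0.5}
    - {"xyz": [0, -0.06, 0], "yaw": 0, "claw": 0.5}

```text
clock: 19.35
ee_pos: [0.5503, -0.0396, 0.1797]
tool_rot: [[0.019, 1.0, -0.0], [1.0, -0.019, -0.0], [-0.0, -0.0, -1.0]]
contact_force: [-0.4, 0.0, -0.7]
finger_gap: 0.0427
```

```bash
python3 - <<'E'
from h import *
np.set_printoptions(precision=4,suppress=True)
s=state();p=eyes.snapshot("wrist");save("w7.png",p)
print(s["clock"],s["ee_pos"],s["contact_force"])
n=np.array([.02,1,0]);n/=np.linalg.norm(n);x=np.array([1,-.02,0])
w0=np.array([.5478,.0048,0])+.178*n
for nm,o,z in(("foot",97,4),("block front top",97,36),("block rear top",153,36),("top edge",9,184)):
    print(nm,proj(p,[w0-n*o/1000+x*dx+[0,0,z/1000] for dx in(-.085,-.045,.045,.085)],s).round(0).tolist())
E
```

```text
19.35 [ 0.5503 -0.0396  0.1797] [-0.4024  0.0094 -0.7286]
foot [[23.0, -42.0], [142.0, -44.0], [415.0, -44.0], [534.0, -42.0]]
block front top [[-59.0, -80.0], [96.0, -84.0], [456.0, -84.0], [612.0, -81.0]]
block rear top [[-7.0, 141.0], [125.0, 141.0], [430.0, 141.0], [563.0, 141.0]]
top edge [[689.0, 723.0], [509.0, 734.0], [84.0, 734.0], [-98.0, 724.0]]
```

View pics/w7.png

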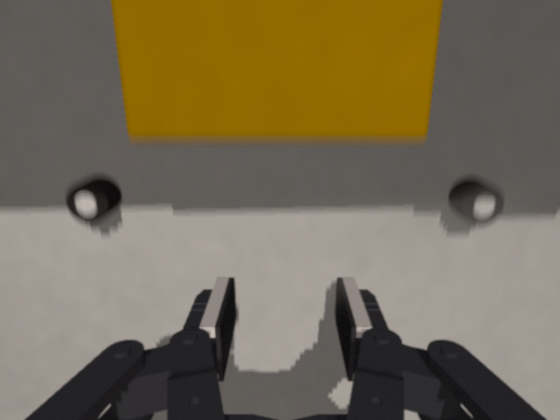

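The view shows the block rear edge at row ~140, against 141 predicted for the goal. The fingers are clear and the block is level. I'll retreat and check the mirror angle from a wrist view.

Call:
apply_moves:
  motion:
    - {"xyz": [0, -0.04, 0], "yaw": 0, "claw": 0.5}
    - {"xyz": [0, -0.05, 0.05], "yaw": 0, "claw": 0.5}
    - {"xyz": [0, -0.05, 0.1], "yaw": 0, "claw": 0.5}
    - {"xyz": [-0.04, -0.06, 0.14], "yaw": 0.18, "claw": 0.5}
    - {"xyz": [-0.06, -0.06, 0.18], "yaw": 0.36, "claw": 0.5}
    - {"xyz": [-0.09, -0.06, 0.22], "yaw": 0.54, "claw": 0.5}
    - {"xyz": [-0.1, -0.06, 0.22], "yaw": 0.72, "claw": 0.5}
    - {"xyz": [-0.1, -0.06, 0.22], "yaw": 0.9, "claw": 0.5}

```text
clock: 20.4
ee_pos: [0.4493, -0.0987, 0.4005]
tool_rot: [[-0.774, 0.633, 0.001], [0.633, 0.774, -0.0], [-0.001, 0.001, -1.0]]
contact_force: [0.4, -0.7, 0.3]
finger_gap: 0.0429
```

Call:
apply_moves:
  motion:
    - {"xyz": [0, 0, 0], "yaw": 0.18, "claw": 0.5}
    - {"xyz": [0, 0, 0], "yaw": 0.36, "claw": 0.5}
    - {"xyz": [0, 0, 0], "yaw": 0.54, "claw": 0.5}
    - {"xyz": [0, 0, 0], "yaw": 0.67, "claw": 0.5}
    - {"xyz": [0, 0, 0], "yaw": 0.67, "claw": 0.5}
    - {"xyz": [0, 0, 0], "yaw": 0.67, "claw": 0.5}

```text
clock: 21.15
ee_pos: [0.4502, -0.0983, 0.3997]
tool_rot: [[-1.0, 0.023, -0.0], [0.023, 1.0, 0.0], [0.0, 0.0, -1.0]]
contact_force: [0.0, 0.5, -1.0]
finger_gap: 0.0428
```

```bash
python3 - <<'E'
from h import *
np.set_printoptions(precision=4,suppress=True)
s=state();p=eyes.snapshot("wrist");save("w8.png",p)
print(s["clock"],s["ee_pos"],s["contact_force"])
n=np.array([.02,1,0]);n/=np.linalg.norm(n);x=np.array([1,-.02,0])
w0=np.array([.5478,.0048,0])+.178*n
im=np.array(p["image"])[:,:,::-1].copy()
for a,col in((64,(0,255,0)),(61,(0,0,255))):
    a=np.radians(a)
    # front face: foot at (out,z); top at 0.2 along
    out=.2*np.cos(a)+.01*np.sin(a); z=.01*np.cos(a)
    for dx in(-.085,.085):
        q=proj(p,[w0-n*out+x*dx+[0,0,z], w0-n*(out-.2*np.cos(a))+x*dx+[0,0,z+.2*np.sin(a)]],s); print(np.degrees(a),dx,q.round(0).tolist())
        cv2.line(im,*[tuple(map(int,r)) for r in q],col,1)
for z in(.184,.236):
    q=proj(p,[w0-n*.018+x*dx+[0,0,z] for dx in(-.06,.085)],s);print("lid",z,q.round(0).tolist());cv2.line(im,*[tuple(map(int,r)) for r in q],(255,0,255),1)
cv2.imwrite("pics/w8o.png",cv2.resize(im,(784,588)))
E
```

```text
21.15 [ 0.4502 -0.0983  0.3997] [ 0.0364  0.4748 -1.048 ]
64.0 -0.085 [[472.0, 187.0], [770.0, 268.0]]
64.0 0.085 [[448.0, 330.0], [669.0, 481.0]]
61.0 -0.085 [[463.0, 187.0], [762.0, 265.0]]
61.0 0.085 [[441.0, 331.0], [664.0, 476.0]]
lid 0.184 [[738.0, 307.0], [657.0, 482.0]]
lid 0.236 [[858.0, 367.0], [733.0, 565.0]]
```

View pics/w8o.png

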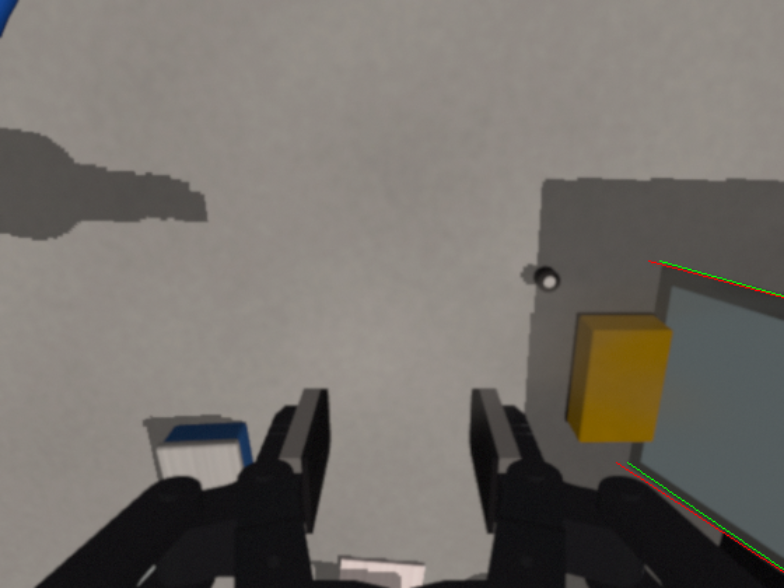

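The overlay fits the 64° model: the foot corners sit at the green line ends, (660,262) and (628,463). The block lies flat against the foot, and the tin is where it was. I'll run one last stillness check and then hand in.

```bash
python3 - <<'E'
from h import *
a=eyes.snapshot("side")
for l in("tin","phone_stand","magnifier","screwdriver","screw_cup"): print(l,[(r["position"],round(r["conf"],2)) for r in eyes.search_frame(a,l)[:1]])
for _ in range(4): b=eyes.snapshot("side")
print("max diff",np.abs(np.array(a["image"]).astype(int)-b["image"])[190:340,190:390].max(), state()["clock"],state()["contact_force"])
print(ticket.finish_job())
E
```

```text
tin [([189.9, 216.9], 0.96)]
phone_stand [([172.4, 285.2], 0.67)]
magnifier [([153.3, 234.9], 0.83)]
screwdriver [([260.6, 151.0], 0.5)]
screw_cup [([209.0, 310.5], 0.8)]
max diff 13 21.7 [ 0.59069682 -0.70074845  0.23832828]
the job is handed in; nothing more can be done
None
```

The mirror is propped up again: its top is up under the toolbox lid, and the yellow block stands flat against its foot. I handed the job in at about 21.7 s; it gives no verdict.

I gripped the block across its 56 mm side and set it down square in front of the mirror. Then I pushed it from behind with two part-open fingertips. The push force held at about 9 N and climbed to 18 N when the mirror met the lid, at the distance I expected. I stopped there, backed off and lifted clear.

**Last checks:**
- **Block:** it stayed put after release. Its rear edge was at row 140 in the wrist view, against 141 predicted for the goal position.
- **Mirror angle:** the foot corners and side edges fit the 64° model, with the foot parallel to the wall.
- **Stillness:** nothing visibly moved in the side view over the last 0.2 s (largest pixel difference 13, which I took as noise).
- **Bystanders:** all were found within about 3.5 pixels of where they started.
- **Robot:** it was clear of everything when I handed in.

**Not confirmed by sight:** the lid hides the mirror's top edge from every camera. That it touches the lid rests on the force jump and the mirror angle. That the block still bears on the mirror rests on how they lie in the pictures, since I could not measure that force.

The camera views disagreed by up to about 8 mm on where the mirror sits along the wall. I used the wrist camera's figure, and the later stud views agreed with it.

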